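# Square two circuit boards into a stacking jig

### The arm

A 6-joint arm with a two-finger parallel gripper is mounted at the origin on the work surface. World frame = base frame: x ahead of the robot, y to its left, z up, the work surface at z = 0. Lengths are in m, angles in rad, forces in N, time in s.
With the tool pointing down it reaches from about 0.35 to 0.975 m from the base axis. Payload 7.1 kg.
Tool frame: the origin (TCP) lies midway between the tips of the shut fingers; the grasp point (between the pads) lies 19 mm behind it; z points along the fingers, x is the direction in which the jaws open and shut, and the axes are right-handed (so a half turn about z gives the same grasp; the last joint's range is limited). The gripper opens to 88 mm and grips with 3 to 60 N. Pads are 20 mm wide; open, the fingers measure 115 mm over their backs; the gripper's body (75 mm by 178 mm) begins 61 mm behind the grasp point.
Start: joints at [-1.15, 0.423, 1.63, -0, 1.089, -0.019], TCP at [0.266, -0.565, 0.223] pointing down, gripper open.
Joint ranges: [-3, 3], [-0.9, 2.11], [0.09, 2.58], [-1.31, 4.45], [0.11, 2.69], [-2.54, 2.54]. Speed limits (rad/s): [2.39, 2.39, 3.01, 3.14, 3.14, 3.14].

### API

Orientations are given as a unit quaternion [w, x, y, z].
In Python, from station import move_pose, movel, movej, command_gripper, wait, inverse_kinematics, read_camera, camera_info, MotionError, job_done, get_time, get_joint_pos, get_qvel, get_effort, get_tcp_pos, get_ee_rot, get_ft_force, get_ft_torque, get_grip_width gives the robot as it stands. Calls block until the motion is done:
- move_pose(position, orientation): joint-space move of the TCP to a pose.
- movel(position, frame=None, v=0.15, until_force=None): straight line of the TCP; frame=None keeps the orientation; v is the mean speed in m/s. With until_force (N) it stops when the force on the tool has changed by that much, and returns True; else False.
- movej(angles): joint-space move.
- command_gripper(opening): opening from 0.0 (shut) to 1.0 (fully open); the grip force is fixed at half the most; returns when the fingers have stopped.
- wait(seconds).
- inverse_kinematics(position, orientation): joint angles nearest the present ones, or None.
- read_camera(name): name is "scene" or "top"; returns the picture (384x512x3 uint8, red, green, blue); there is no depth.
- camera_info(name): a dict with "intrinsics" (3x3 intrinsics, pixels), "T" (4x4, takes a point from camera to world coordinates). Camera axes: x right, y up, looking along -z (the intrinsics and any distortion apply to the point x, -y, -z); pixel columns grow to the right and rows downward; lengths in m; the calibration is good to about 2 mm. A picture is of the moment at which its call begins. camera_info takes no time and is no camera call.
A pose or a line that the arm cannot do raises MotionError and nothing moves.
- job_done(): hands the job in, once; it reports no verdict.
Readings, each from a call of its own:
- get_time(): time.
- get_joint_pos(): joint angles.
- get_qvel(): joint speeds.
- get_effort(): joint torques, N m.
- get_tcp_pos(): TCP position.
- get_ee_rot(): TCP orientation.
- get_ft_force(): force on the tool from outside, world axes, zero at the start.
- get_ft_torque(): the same for the moment, N m.
- get_grip_width(): opening from 0.0 (shut) to 1.0 (fully open).
Only numpy, scipy, OpenCV 4.12 (cv2) and the standard library are available. Lean on these libraries where they do the work, as an engineer would, in place of code of your own. Each camera call takes 0.05 s, during which the arm holds its last target.

### The job

Square up the two green boards in the stacking jig, ready for pinning: first push the board that lies askew on the deck into the corner, flush against both steel fences. Then bring the second board from the feed ledge onto the first, and push it flush against both fences too, so that the two lie flat, one exactly over the other. Leave everything else on the bench where it is.

Things in the scene. Friction and masses are not known exactly. Their poses are not given: they have to be found in the camera images.
- jig_corner (a point): Corner of the fixed stacking jig where the inner faces of its two fences would meet, at deck height (12 mm above the bench); the jig's place and turn vary. x points square into the far fence, y square into the side fence, z up; all jig numbers are in this frame, mm. A board home in the corner has its origin at x -55, y -85, z 0 (first) or z 10 (second).
- jig: The jig: flat aluminium deck at z 0, x -175 to 0, with two steel fences 12 thick, tops 30 above the deck. Far fence: inner face x = 0, y -4 to -214. Side fence: inner face y = 0, x -4 to -164. Origin on the bench at x -75, y -225, z -12; axes as jig_corner.
- ledge_edge (a point): Middle of the feed ledge's upper edge that faces the deck, at x -87.5, y -236, z 12. The ledge is a flat white block, x -175 to 0, y -236 to -450, top z 12: 2 mm above the top of a board on the deck; no fence beside it. From a board home in the corner to the ledge is a gap of 66 mm, which a board slid straight across bridges without tipping in. Axes as jig_corner.
- lower_board: The first board, lying askew on the deck, clear of the fences: bare green circuit board, rigid, 110 (x) x 170 (y) x 10 mm, about 0.33 kg, slides under a push of about 1 to 5 N, flat pads on top; both boards are alike; origin at the centre of its underside. It starts 12 to 34 mm short of home in x, 12 to 26 mm short in y, turned by up to 0.12 rad (7 degrees).
- upper_board: The second board, lying on the feed ledge: bare green circuit board, rigid, 110 (x) x 170 (y) x 10 mm, about 0.33 kg, slides under a push of about 1 to 5 N, flat pads on top; both boards are alike; origin at the centre of its underside. Starts 20 to 40 mm short of home in x, y -336 to -352, turned by up to 0.15 rad; straightening it can shift it 13 mm. Slid across straight, 5 to 45 mm short in x, it clears the far fence's end and stays on the first board.
- probe: Black hand-held test probe with a steel tip, lying on the bench on the robot's side of the feed ledge, 130 mm long, 22 mm wide, 18 mm high; origin on its underside 69 mm behind the tip end, x towards the tip. Bystander; not to be moved.
- connector: White connector housing, 60 x 32 x 22 mm, on the bench beyond the feed ledge (side away from the robot); origin at the centre of its underside. Bystander; not to be moved.
- meter: Grey hand-held meter with a dial, 75 x 145 mm, 38 mm high, on the bench beyond the side fence; origin at the centre of its underside. Bystander; not to be moved.
- tape: Clear roll of tape lying flat, 90 mm across, 24 mm high, to the robot's right of the jig; origin at the centre of its underside. Bystander; not to be moved.
- driver: Screwdriver about 200 mm long, lying on the bench to the robot's left, nearer than the jig; origin on its underside, x towards its tip. Bystander; not to be moved.
Not all that is in view belongs to the job. Leave any blue or pink look-alike of the lower_board alone.

How it is judged:
On the way, in this order (a step that is already met when the one before it is completed fails the run):
1. the first board lies flush against both fences on the deck while the second is still on the feed ledge (x of lower_board in the frame of jig_corner between -0.0575 and -0.052 m and y of lower_board in the frame of jig_corner between -0.0875 and -0.082 m and z of lower_board in the frame of jig_corner between -0.0015 and 0.0015 m and angle between the x axis of lower_board and the x axis of jig_corner, either way round below 0.02 rad and angle between lower_board's own z axis and vertical below 0.02 rad and y of upper_board in the frame of jig_corner below -0.25 m and z of upper_board in the frame of jig_corner above 0.0105 m), for 0.2 s.
2. the second board lies flat on the first, both flush against both fences (x of lower_board in the frame of jig_corner between -0.0575 and -0.052 m and y of lower_board in the frame of jig_corner between -0.0875 and -0.082 m and z of lower_board in the frame of jig_corner between -0.0015 and 0.0015 m and angle between the x axis of each of lower_board, upper_board and the x axis of jig_corner, either way round below 0.02 rad and angle between each of lower_board, upper_board's own z axis and vertical below 0.02 rad and x of upper_board in the frame of jig_corner between -0.0575 and -0.052 m and y of upper_board in the frame of jig_corner between -0.0875 and -0.082 m and z of upper_board in the frame of jig_corner between 0.0085 and 0.0115 m), for 0.2 s.
At the end, for the whole second after the job is handed in: The first board lies flat on the deck and the second flat on top of it, each with its centre within 2.5 mm of where it is when flush with the two fences (and at most 3 mm too far), turned by less than 0.02 rad from them, at the right height within 1.5 mm; both at rest (all of step 2 and linear speed of each of lower_board, upper_board below 0.01 m/s and angular speed of each of lower_board, upper_board below 0.05 rad/s); the robot touches nothing.
It fails at once if a bystander (probe, connector, meter, tape or screwdriver) is moved by more than 20 mm (distance of any of probe, connector, meter, tape, driver from where it was at the start of the episode above 0.02 m).
It also fails if it takes over 72 s, if anything falls off the work surface, if the arm or the gripper's body presses on something with over 40 N, if the wrist force passes 120 N, or if a joint passes its speed limit or range.

## Working session

There is one attempt and no reset: what is moved stays moved. The work goes in short steps, each a Python script; the robot and the scene stay as the last script left them, time stands still between calls to the robot, and variables do not carry over. Pictures are saved under pics/ and viewed, and the job is handed in when it is done.

```bash
mkdir -p pics; ls
python3 - <<'E'
from station import *
import cv2,numpy as np
np.set_printoptions(precision=4,suppress=True)
for n in("scene","top"):
    im=read_camera(n); cv2.imwrite(f"pics/{n}0.png",im[:,:,::-1]); 
    i=camera_info(n); print(n,{k:v for k,v in i.items()})
print(get_time(),get_tcp_pos(),get_ee_rot())
E
```

```text
pics
scene {'intrinsics': array([[371.5433,   0.    , 254.8237],
       [  0.    , 371.5433, 195.8601],
       [  0.    ,   0.    ,   1.    ]]), 'T': array([[ 0.6319, -0.5271,  0.5683,  1.1232],
       [ 0.7751,  0.4281, -0.4648, -0.5682],
       [ 0.0018,  0.7341,  0.679 ,  0.8617],
       [ 0.    ,  0.    ,  0.    ,  1.    ]])}
top {'intrinsics': array([[404.0855,   0.    , 256.3086],
       [  0.    , 404.0855, 189.9145],
       [  0.    ,   0.    ,   1.    ]]), 'T': array([[ 0.0111,  0.9964, -0.0835,  0.396 ],
       [-0.9995,  0.0086, -0.03  , -0.029 ],
       [-0.0291,  0.0838,  0.9961,  1.1635],
       [ 0.    ,  0.    ,  0.    ,  1.    ]])}
0.1 [ 0.2659 -0.5651  0.222 ] [-0.0004  0.8443 -0.5358 -0.0006]
```

View pics/scene0.png

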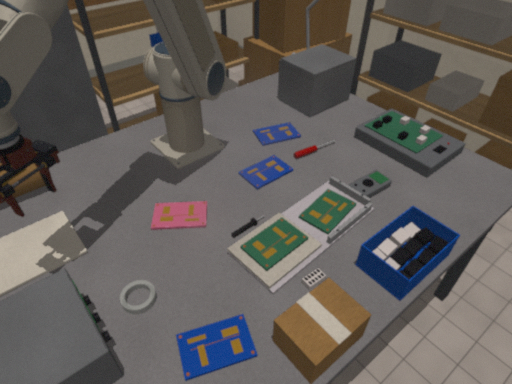

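View pics/top0.png

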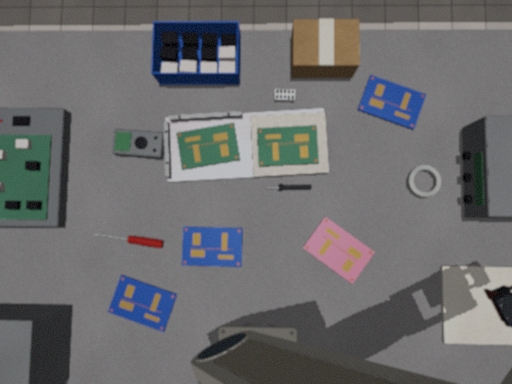

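The top view shows the jig at px (165-250, 112-181), with the far fence at the top and the side fence on the left. The ledge is to its right (250-328, 110-177). The probe is at (268-311, 187) and the connector at (285, 95). I'll enlarge that area.

Run:
```python
import cv2
im=cv2.imread("pics/top0.png")
cv2.imwrite("pics/cropA.png",cv2.resize(im[100:195,155:255],None,fx=6,fy=6,interpolation=cv2.INTER_CUBIC))
cv2.imwrite("pics/cropB.png",cv2.resize(im[80:195,240:340],None,fx=5,fy=5,interpolation=cv2.INTER_CUBIC))
```

```text
(no output)
```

View pics/cropA.png

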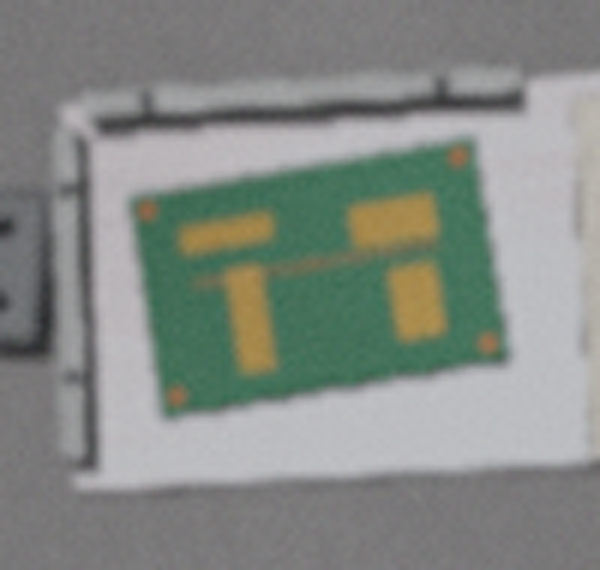

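View pics/cropB.png

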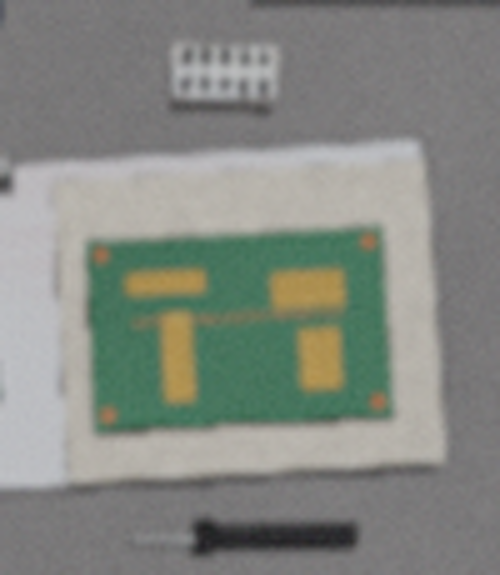

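```bash
cat > h.py <<'E'
import numpy as np,cv2
from scipy.optimize import least_squares
from station import *
np.set_printoptions(precision=4,suppress=True)
def proj(n,P):
    i=camera_info(n);T=np.array(i["T"]);K=np.array(i["intrinsics"])
    p=(np.atleast_2d(P)-T[:3,3])@T[:3,:3]; p=p*[1,-1,-1]
    q=p@K.T; return q[:,:2]/q[:,2:]
def j2w(j,P): # P in m, jig frame ; j=(x,y,yaw) corner
    P=np.atleast_2d(np.array(P,float)); c,s=np.cos(j[2]),np.sin(j[2])
    return np.c_[j[0]+c*P[:,0]-s*P[:,1], j[1]+s*P[:,0]+c*P[:,1], P[:,2]+0.012]
def fit(n,P,px,x0,plane=None):
    f=lambda j:(proj(n,j2w(j,P))-px).ravel()
    r=least_squares(f,x0); return r.x,r.fun.reshape(-1,2)
E
cat > m.py <<'E'
from h import *
A=lambda u,v:((u+.5)/6-.5+155,(v+.5)/6-.5+100)
B=lambda u,v:((u+.5)/5-.5+240,(v+.5)/5-.5+80)
mm=1e-3
P=np.array([[0,-214,30],[0,-214,0],[0,-4,30],[-164,0,30],[-164,0,0],[-175,-450,12],[-175,-236,12]])*mm
px=np.array([A(523,95),A(525,107),A(98,120),A(82,468),A(97,468),B(443,465),B(66,484)])
j,r=fit("top",P,px,[.7,.2,0]);print("jig",j);print(r)
h=np.array([[55,85],[55,-85],[-55,-85],[-55,85]])
def board(px,z,x0):
    P=np.c_[h,np.full(4,z)]*mm
    w,r=fit("top",P,px,x0)
    c,s=np.cos(j[2]),np.sin(j[2]);d=w[:2]-j[:2]
    print("board jig mm",(c*d[0]+s*d[1])*1e3,(-s*d[0]+c*d[1])*1e3,w[2]-j[2],"res",np.abs(r).max()); return w
lo=board(np.array([A(132,198),A(473,138),A(508,360),A(165,417)]),10,[.6,.1,.1])
up=board(np.array([B(88,240),B(381,227),B(393,416),B(97,432)]),22,[.6,-.1,0])
np.save("jig.npy",j)
for n in("top","scene"):
    im=cv2.imread(f"pics/{n}0.png");k=4 if n=="top" else 3
    x0,y0=(155,90) if n=="top" else (210,160); 
    im=cv2.resize(im[y0:y0+110,x0:x0+185],None,fx=k,fy=k,interpolation=cv2.INTER_CUBIC)
    def poly(P,f,col):
        q=(proj(n,j2w(f,np.array(P)*mm))-[x0,y0]+.5)*k
        cv2.polylines(im,[q.astype(int)],True,col,1)
    poly([[0,-4,30],[0,-214,30],[12,-214,30],[12,-4,30]],j,(0,0,255))
    poly([[-4,0,30],[-164,0,30],[-164,12,30],[-4,12,30]],j,(0,0,255))
    poly([[-175,-236,12],[0,-236,12],[0,-450,12],[-175,-450,12]],j,(255,0,0))
    for w,z in((lo,10),(up,22)): poly(np.c_[h,np.full(4,z)],w,(255,0,255))
    cv2.imwrite(f"pics/ov_{n}.png",im)
E
python3 m.py
```

```text
jig [0.6892 0.2613 0.0607]
[[ 0.2422 -0.2236]
 [ 0.5737  0.5417]
 [-2.5188 -0.2274]
 [ 0.5441 -0.9758]
 [ 0.5895  0.2363]
 [ 0.3726  0.2302]
 [ 0.1962  0.4154]]
board jig mm -78.57050300883719 -110.5401657215094 0.11461846815865945 res 0.7608429806564061
board jig mm -91.74738413217848 -338.1023948880574 -0.004220735410844861 res 0.7041443817150252
```

```bash
sed -i 's/,\[0,-4,30\],\[-164,0,30\]/,[-164,0,30]/; s/A(98,120),//' m.py; python3 m.py
```

```text
jig [0.6886 0.2629 0.0643]
[[-0.3208 -0.2802]
 [ 0.025   0.4864]
 [ 0.1958 -0.7785]
 [ 0.2502  0.4285]
 [ 0.0049 -0.1365]
 [-0.1486  0.3163]]
board jig mm -78.4624935831346 -111.84757079849057 0.1110575373649477 res 0.7608429806564061
board jig mm -92.44962280042554 -339.361435333481 -0.007781666204556607 res 0.7041443817150252
```

View pics/ov_top.png

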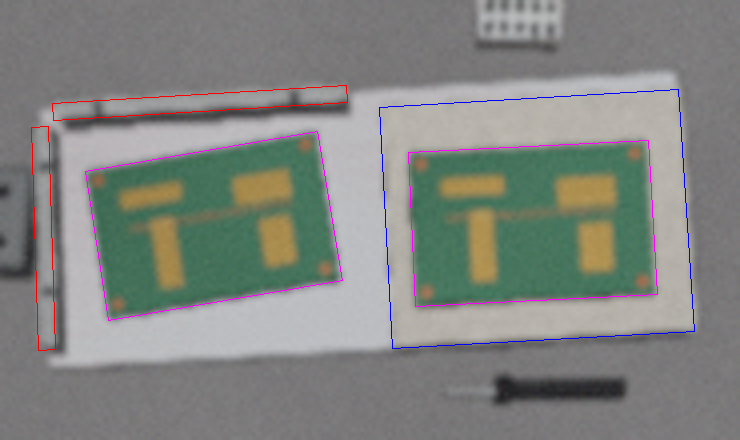

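View pics/ov_scene.png

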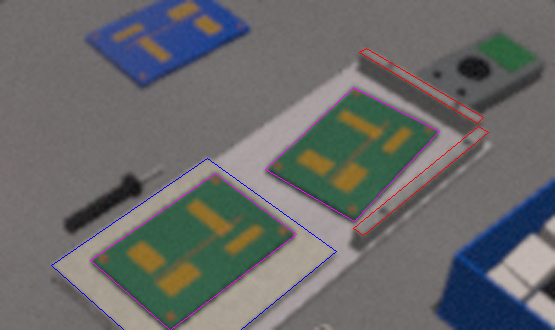

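```bash
cat >> h.py <<'E'
J=np.load("jig.npy") if __import__("os").path.exists("jig.npy") else None
def quat(yaw): return np.array([0,np.cos(yaw/2),np.sin(yaw/2),0])
def W(x,y,z): return j2w(J,np.array([x,y,z])*1e-3)[0]
def Jg(p=None):
    p=np.array(get_tcp_pos()) if p is None else p
    d=p-[J[0],J[1],.012];c,s=np.cos(J[2]),np.sin(J[2])
    return np.array([c*d[0]+s*d[1],-s*d[0]+c*d[1],d[2]])*1e3
QX=J[2]-np.pi/2 if J is not None else 0   # jaws along y_j: for pushing +x
QY=J[2] if J is not None else 0
def goto(x,y,z,yaw): move_pose(W(x,y,z),quat(yaw))
def line(x,y,z,v=.15,f=None):
    r=movel(W(x,y,z),None,v,f) if f else movel(W(x,y,z),None,v)
    print("line",(x,y,z),"->",Jg(),r,"F",np.array(get_ft_force()),"t",round(get_time(),2)); return r
def snap(name):
    for n in("top","scene"): cv2.imwrite(f"pics/{n}_{name}.png",read_camera(n)[:,:,::-1])
E
python3 - <<'E'
from h import *
for p,y in (((-167,-112,4),QX),((-80,-216,4),QY),((-92,-450,15),QY),((-60,-200,13),QY),((-60,-100,60),QX)):
    for a in(y,y+np.pi):
        q=inverse_kinematics(W(*p),quat(a)); print(p,None if q is None else np.array(q))
E
```

```text
(-167, -112, 4) [ 0.2376  0.6309  1.8988 -0.      0.6119  1.7441]
(-167, -112, 4) [ 0.2376  0.6309  1.8988 -0.      0.6119 -1.3975]
(-80, -216, 4) [ 0.0486  0.7025  1.7225 -0.      0.7166 -0.0157]
(-80, -216, 4) None
(-92, -450, 15) [-0.3161  0.7168  1.6486 -0.      0.7763 -0.3804]
(-92, -450, 15) None
(-60, -200, 13) [ 0.0739  0.7091  1.6735 -0.      0.7591  0.0096]
(-60, -200, 13) None
(-60, -100, 60) [ 0.2275  0.6519  1.6401 -0.      0.8496  1.734 ]
(-60, -100, 60) [ 0.2275  0.6519  1.6401 -0.      0.8496 -1.4076]
```

```bash
python3 - <<'E'
from h import *
goto(-167,-110,80,QX)
line(-167,-110,4,v=.2)
r=line(-108,-110,4,v=.05,f=10)
line(-140,-110,4,v=.15)
line(-140,-110,90,v=.3)
snap("a")
E
python3 - <<'E'
import cv2
im=cv2.imread("pics/top_a.png")
cv2.imwrite("pics/top_a4.png",cv2.resize(im[90:200,155:340],None,fx=4,fy=4,interpolation=cv2.INTER_CUBIC))
im=cv2.imread("pics/scene_a.png")
cv2.imwrite("pics/scene_a4.png",cv2.resize(im[160:290,210:390],None,fx=4,fy=4,interpolation=cv2.INTER_CUBIC))
E
```

```text
line (-167, -110, 4) -> [-166.9634 -110.3465    3.825 ] False F [ 0.1085  0.2257 -0.1626] t 3.34
line (-108, -110, 4) -> [-120.9487 -110.2535    3.394 ] True F [ 0.5716 -0.1381 -0.0723] t 4.23
line (-140, -110, 4) -> [-139.9424 -110.0445    3.9406] False F [0.6865 0.5464 0.6369] t 4.5
line (-140, -110, 90) -> [-138.2762 -109.8177   91.5612] False F [0.3492 1.129  0.0912] t 4.93
```

View pics/top_a4.png

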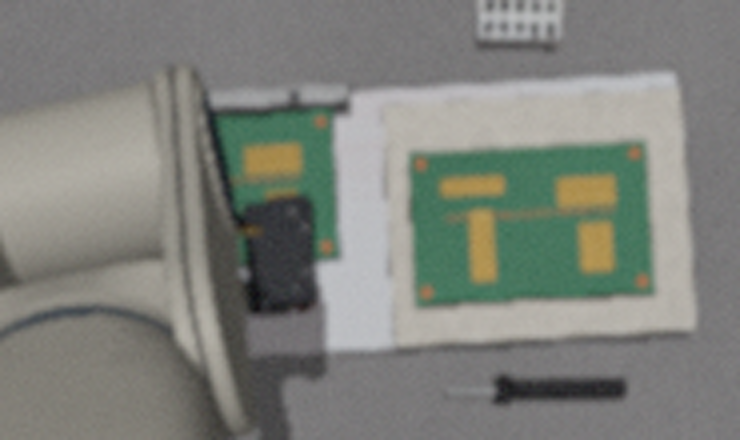

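View pics/scene_a4.png

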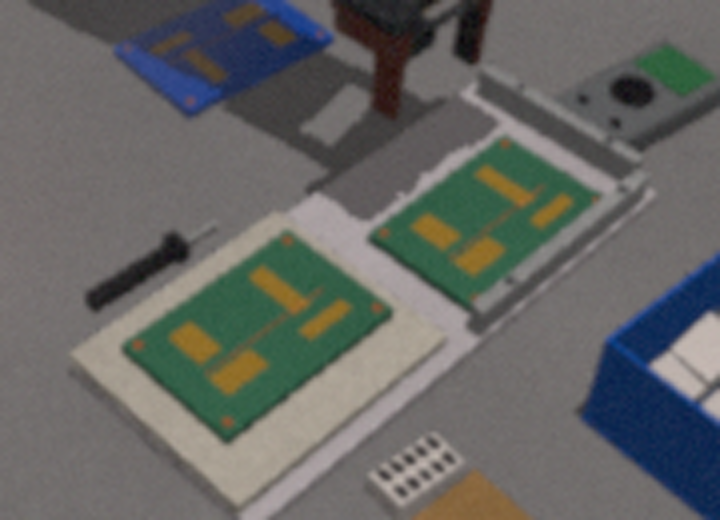

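The first board is now square against the far fence, with about 40 mm between its right edge (338) and the ledge (390). Next I'll push it in y.

```bash
python3 - <<'E'
from h import *
command_gripper(.5)
goto(-55,-216,60,QY)
line(-55,-216,4,v=.15)
r=line(-55,-165,4,v=.05,f=10)
line(-55,-195,4,v=.15)
line(-55,-205,80,v=.3)
command_gripper(1.)
goto(-170,-110,70,QX)
line(-170,-88,4,v=.2)   # second x nudge
r=line(-105,-88,4,v=.06,f=10)
line(-150,-88,4,v=.15)
line(-170,-88,70,v=.3)
goto(-172,-338,60,QX)
snap("b")
E
python3 - <<'E'
import cv2
im=cv2.imread("pics/top_b.png")
cv2.imwrite("pics/top_b4.png",cv2.resize(im[90:200,155:340],None,fx=4,fy=4,interpolation=cv2.INTER_CUBIC))
im=cv2.imread("pics/scene_b.png")
cv2.imwrite("pics/scene_b4.png",cv2.resize(im[160:290,210:390],None,fx=4,fy=4,interpolation=cv2.INTER_CUBIC))
E
```

```text
line (-55, -216, 4) -> [ -55.0955 -215.8471    3.7836] False F [ 0.117  -0.8312 -0.9926] t 7.93
line (-55, -165, 4) -> [ -54.5383 -181.3122    4.3633] True F [ 1.5405 -3.8186  3.289 ] t 8.64
line (-55, -195, 4) -> [ -55.3716 -194.6353    3.6402] False F [0.0963 0.1354 0.8645] t 8.89
line (-55, -205, 80) -> [ -54.2449 -204.5677   81.496 ] False F [ 0.9103  0.2511 -0.3711] t 9.3
line (-170, -88, 4) -> [-170.1423  -88.077     3.6556] False F [ 0.4468  0.0025 -0.0917] t 12.17
line (-105, -88, 4) -> [-120.8642  -88.2346    3.4957] True F [ 0.169  -0.0673  0.4619] t 12.97
line (-150, -88, 4) -> [-149.7201  -87.9497    4.0376] False F [0.6601 0.6733 0.2126] t 13.31
line (-170, -88, 70) -> [-168.0016  -87.6598   71.5822] False F [-0.0948  0.1801  0.0955] t 13.69
```

View pics/top_b4.png

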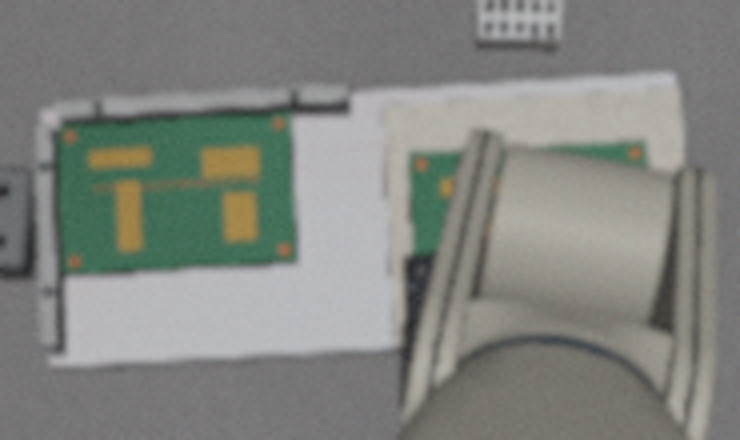

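View pics/scene_b4.png

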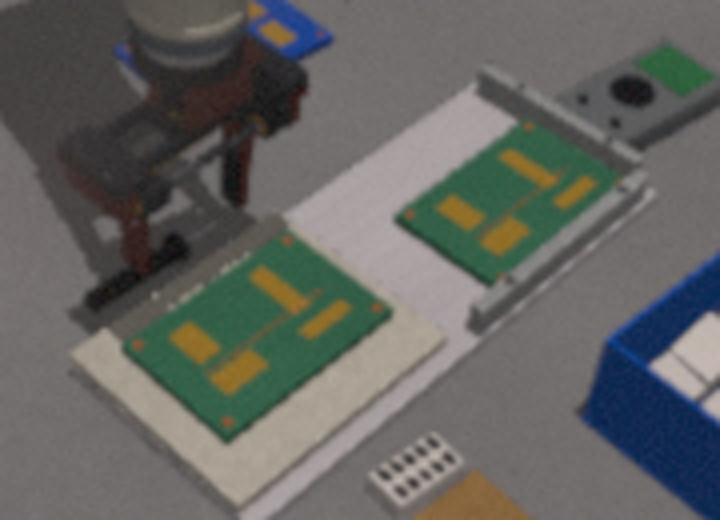

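Run:
```python
import cv2,numpy as np
im=cv2.imread("pics/top_b.png")
a=cv2.resize(im[108:184,160:235],None,fx=8,fy=7.8,interpolation=cv2.INTER_CUBIC)
cv2.imwrite("pics/z1.png",a)
im=cv2.imread("pics/scene_b.png")
cv2.imwrite("pics/z2.png",cv2.resize(im[170:245,305:375],None,fx=8,fy=8,interpolation=cv2.INTER_CUBIC))
```

```text
(no output)
```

View pics/z1.png

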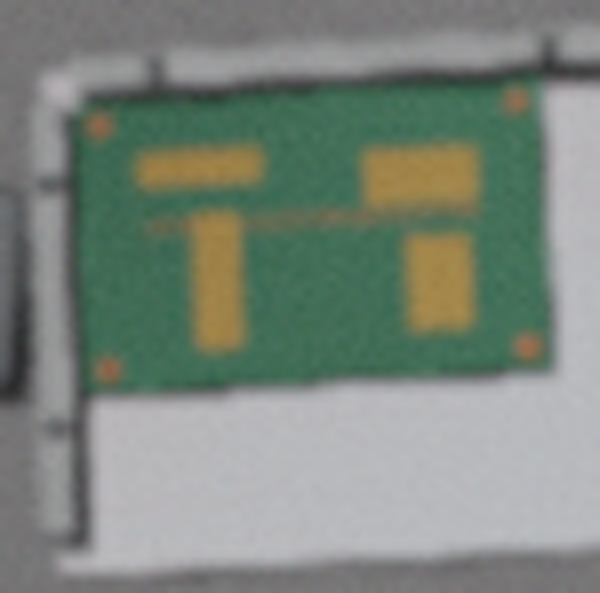

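View pics/z2.png

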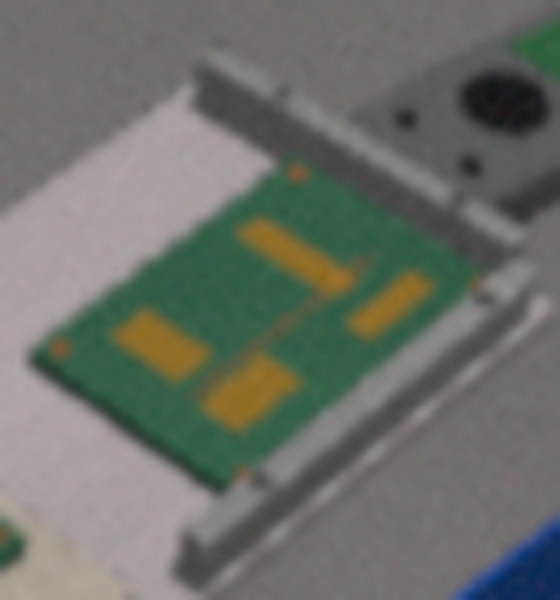

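Both views show the first board touching both fences. I'll confirm that with a firmer y push, then straighten the upper board with a short x push on the ledge.

```bash
python3 - <<'E'
from h import *
command_gripper(.5)
goto(-55,-205,60,QY)
line(-55,-200,4,v=.15)
r=line(-55,-165,4,v=.04,f=18)
line(-55,-200,4,v=.15)
line(-55,-205,80,v=.3)
command_gripper(1.)
goto(-180,-338,60,QX)
line(-175,-338,15,v=.15)
r=line(-137,-338,15,v=.06,f=12)
line(-165,-338,15,v=.15)
line(-175,-338,70,v=.3)
command_gripper(.5)
goto(-75,-470,80,QY)
snap("c")
print(get_time())
E
python3 - <<'E'
import cv2
im=cv2.imread("pics/top_c.png")
cv2.imwrite("pics/top_c4.png",cv2.resize(im[90:200,155:340],None,fx=4,fy=4,interpolation=cv2.INTER_CUBIC))
im=cv2.imread("pics/scene_c.png")
cv2.imwrite("pics/scene_c4.png",cv2.resize(im[160:290,210:390],None,fx=4,fy=4,interpolation=cv2.INTER_CUBIC))
E
```

```text
line (-55, -200, 4) -> [ -55.1688 -200.301     3.787 ] False F [ 0.5479 -0.1248  0.3303] t 17.33
line (-55, -165, 4) -> [ -54.7933 -181.2856    4.3041] True F [-0.0905 -3.7507  3.673 ] t 17.9
line (-55, -200, 4) -> [ -55.0028 -200.0239    4.0451] False F [ 0.6744 -1.315   0.438 ] t 18.18
line (-55, -205, 80) -> [ -54.1649 -204.3363   81.577 ] False F [-0.3901 -0.7826 -0.0037] t 18.57
line (-175, -338, 15) -> [-175.0087 -337.6168   14.6036] False F [ 0.1955  0.1211 -0.0138] t 21.05
line (-137, -338, 15) -> [-136.6011 -338.0149   14.9515] False F [ 0.157  -0.1675 -0.3306] t 21.83
line (-165, -338, 15) -> [-165.1024 -338.0908   15.1151] False F [-0.1629 -0.7733  0.3103] t 22.17
line (-175, -338, 70) -> [-172.836  -338.4435   71.7246] False F [-0.4592  0.5852 -0.8905] t 22.5
24.95
```

View pics/top_c4.png

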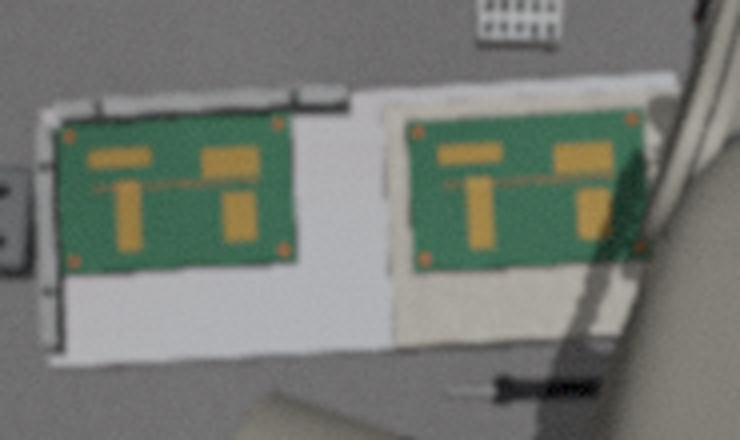

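View pics/scene_c4.png

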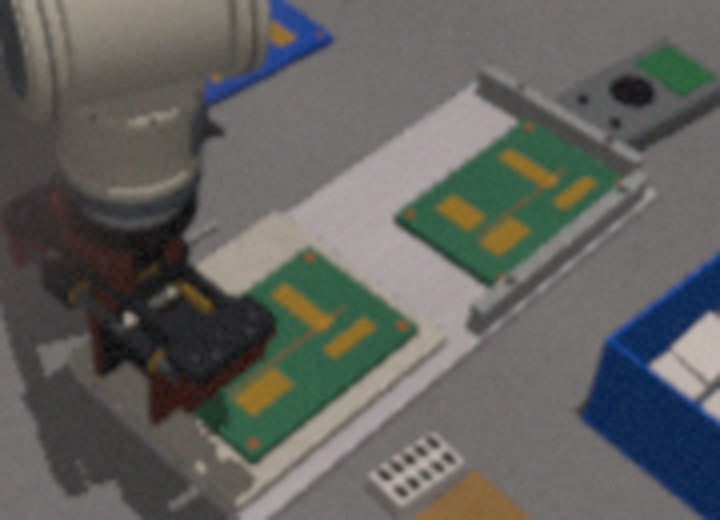

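```bash
python3 - <<'E'
from h import *
goto(-71,-455,60,QY)
line(-71,-452,15.5,v=.15)
r=line(-71,-200,15.5,v=.06,f=15)
snap("d0")
if r: raise SystemExit
line(-71,-215,15.5,v=.15)
line(-71,-220,80,v=.3)
command_gripper(1.)
goto(-180,-110,80,QX)
snap("d")
print(get_time())
E
python3 - <<'E'
import cv2
im=cv2.imread("pics/top_d.png")
cv2.imwrite("pics/top_d4.png",cv2.resize(im[90:200,155:340],None,fx=4,fy=4,interpolation=cv2.INTER_CUBIC))
im=cv2.imread("pics/scene_d.png")
cv2.imwrite("pics/scene_d4.png",cv2.resize(im[160:290,210:390],None,fx=4,fy=4,interpolation=cv2.INTER_CUBIC))
E
```

```text
line (-71, -452, 15.5) -> [ -71.0861 -452.2478   15.6036] False F [-0.3741 -0.5789  0.7987] t 25.65
line (-71, -200, 15.5) -> [ -70.9887 -200.0811   15.5296] False F [ 0.3729 -1.2862 -1.12  ] t 30.0
line (-71, -215, 15.5) -> [ -70.8349 -215.3378   15.6431] False F [-0.7851  0.2576 -0.2144] t 30.35
line (-71, -220, 80) -> [ -69.8572 -219.6221   81.8127] False F [-1.1079  0.7635  0.3383] t 30.72
33.2
```

View pics/top_d4.png

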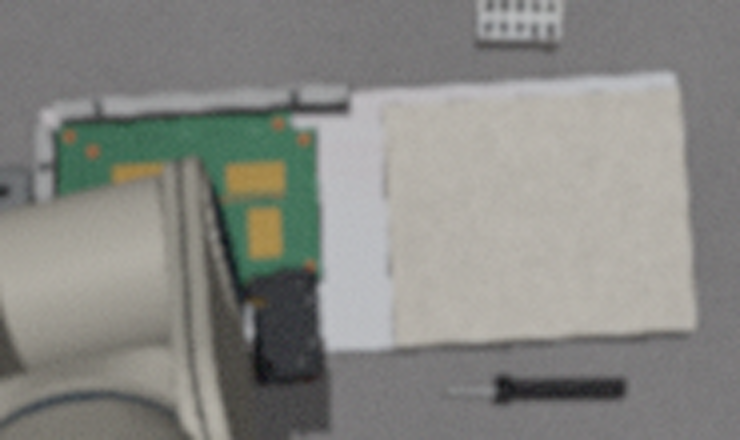

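View pics/scene_d4.png

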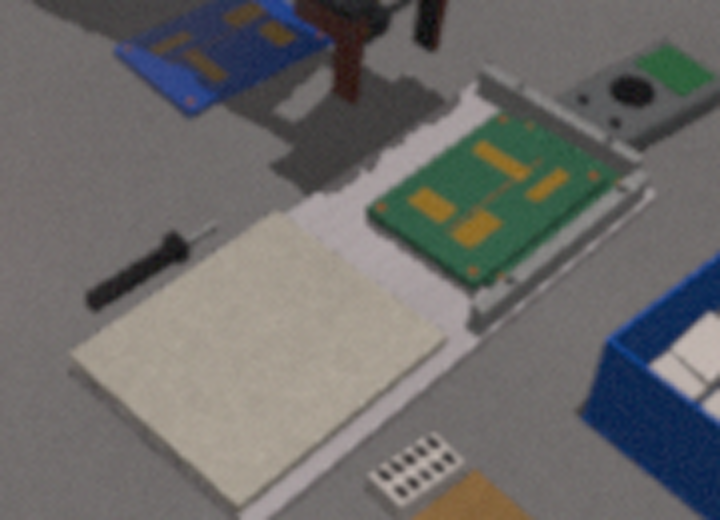

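The upper board lies flat on the first, offset by about 12 mm in x and 19 mm in y. Next come the squaring pushes.

```bash
python3 - <<'E'
from h import *
line(-160,-103,14.5,v=.2)
r=line(-105,-103,14.5,v=.05,f=12)
line(-145,-103,14.5,v=.15)
line(-165,-103,80,v=.3)
command_gripper(.5)
goto(-55,-222,60,QY)
line(-55,-216,14.5,v=.15)
r=line(-55,-165,14.5,v=.05,f=15)
line(-55,-200,14.5,v=.15)
line(-55,-205,80,v=.3)
command_gripper(1.)
goto(-170,-100,70,QX)
line(-160,-88,14.5,v=.2)
r=line(-105,-88,14.5,v=.06,f=15)
line(-150,-88,14.5,v=.15)
line(-170,-88,80,v=.3)
goto(-172,-420,150,QX)
snap("e")
print(get_time())
E
python3 - <<'E'
import cv2
im=cv2.imread("pics/top_e.png")
cv2.imwrite("pics/top_e4.png",cv2.resize(im[108:184,160:235],None,fx=8,fy=7.8,interpolation=cv2.INTER_CUBIC))
im=cv2.imread("pics/scene_e.png")
cv2.imwrite("pics/scene_e4.png",cv2.resize(im[170:245,305:375],None,fx=8,fy=8,interpolation=cv2.INTER_CUBIC))
E
```

```text
line (-160, -103, 14.5) -> [-160.4029 -103.1709   14.2604] False F [-0.0267 -0.7261 -0.4752] t 33.69
line (-105, -103, 14.5) -> [-120.8605 -103.2235   13.8921] True F [0.3306 0.3796 0.1152] t 34.48
line (-145, -103, 14.5) -> [-144.8213 -102.9597   14.4842] False F [ 0.0749 -0.0458  0.2804] t 34.78
line (-165, -103, 80) -> [-163.0426 -102.7034   81.6207] False F [-0.205   0.9783  0.1224] t 35.16
line (-55, -216, 14.5) -> [ -55.2787 -215.7716   14.2278] False F [-0.1459  0.0444  1.6395] t 38.01
line (-55, -165, 14.5) -> [ -54.6084 -181.2785   14.9252] True F [-0.9578 -4.1926  3.7838] t 38.73
line (-55, -200, 14.5) -> [ -55.1844 -199.9444   14.2994] False F [-0.4587  1.2472  0.0631] t 39.0
line (-55, -205, 80) -> [ -53.9858 -204.4334   81.7369] False F [ 0.5232 -0.3718 -0.0754] t 39.37
line (-160, -88, 14.5) -> [-160.3384  -88.212    14.1592] False F [0.9195 0.1513 0.2159] t 42.18
line (-105, -88, 14.5) -> [-120.8388  -88.1689   14.2372] True F [-0.821  -0.1691  0.4892] t 42.85
line (-150, -88, 14.5) -> [-149.6665  -87.9307   14.5651] False F [-0.2942  0.2175 -0.7412] t 43.19
line (-170, -88, 80) -> [-167.948   -87.6633   81.6527] False F [-0.6907  0.0196 -0.6233] t 43.57
44.95
```

View pics/top_e4.png

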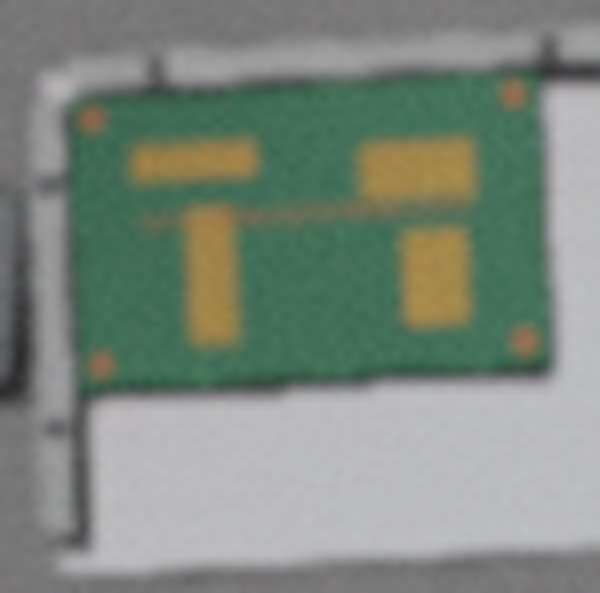

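View pics/scene_e4.png

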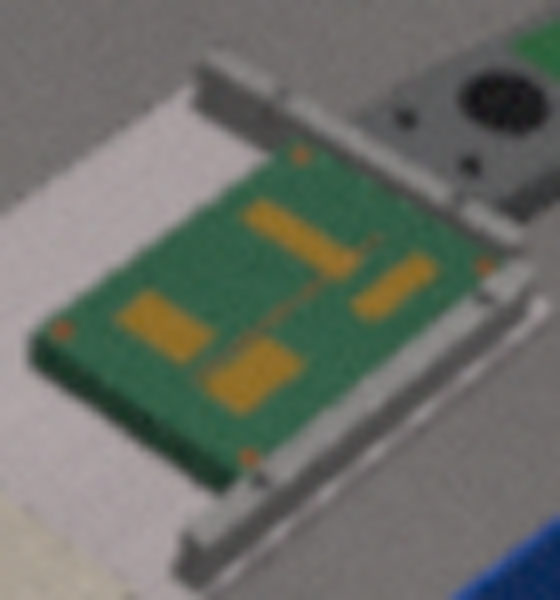

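View pics/top_e.png

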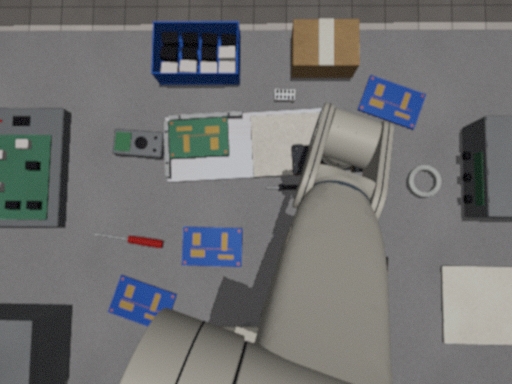

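The boards lie exactly one over the other in both views. The stop positions match the first board's (-120.9, -181.3), and the bystanders in view look unmoved. The arm is clear at about 150 mm above deck height.

Run:
```python
from station import *
wait(0.3); job_done()
```

```text
the job is handed in; nothing more can be done
```

I squared both boards into the jig corner, one over the other, and handed the job in at about 45 s on the robot's clock. The hand-in gives no verdict, so the result rests on my own checks.

- **First board:** I pushed it against the far fence, then the side fence, then nudged both directions again. A firmer second push in y (18 N instead of 10 N) stopped at the same place, so it was flush.
- **Second board:** I straightened it on the ledge and slid it straight across onto the first. I then pushed it against the far fence, the side fence, and the far fence once more.

**Last checks:**
- **Finger stops:** the fingers stopped within 0.1 mm of the same positions for both boards (x -120.9, y -181.3).
- **Offset from estimate:** those stops are about 1 mm short of my camera-based estimate of the jig (-120, -180). That is within the 2 mm calibration, so I relied on the contact rather than the estimate.
- **Final pictures:** both views show the boards flat, aligned and touching both fences. The bystanders in view look unmoved. The arm partly hid the probe in the last top view, but it looked unmoved in the view before that.

No check failed.

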